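# Clear the scale: pull the carrier's divider and load the weighed canister

## Task

The weighed amber canister has to go into the red carrier, but the yellow divider standing in the middle of the carrier leaves no room for it: first slide the divider up out of the carrier and stand it in the empty slot of the dark steel divider rack, roughly centred along the slot, and let go of it. Then lift the canister off the scale by its blue handle and set it down gently, upright and flat on the carrier's floor; let go of it only once it stands, and never tip it far over on the way. Leave the two small bottles, the tube rack and the scanner standing where they are.

Things in the scene. Friction and masses are not known exactly. Their poses are not given: they have to be found in the camera images.
- canister: Loose amber canister with a white band and white cap, standing on the scale's pan: round body 100 mm in diameter, 98 mm high (cap top at 108 mm), 0.4 to 0.8 kg, with a rigid blue bail handle over its top. Origin: centre of its underside; z up along it, x along the handle bar.
- handle (a point): Middle of the canister's blue handle bar, 145 mm above its underside. The bar is straight along the canister's x axis, 100 mm long, 12 mm wide, 12 mm high; 84 mm free between its two uprights and 31 mm free between the bar and the cap.
- scale: Grey bench scale, fixed, 190 x 150 mm, with a console on its -x side. Origin: on the counter under the centre of its 134 mm square steel pan; the pan's top is 60 mm above the counter.
- carrier: Red open-topped carrier box, fixed, outside 198 mm (its x) x 142 mm (its y) x 60 mm high, walls and floor 4 mm. Halfway along its length a pair of ribs on each side wall, 8 mm deep and as high as the walls, makes an upright guide 9 mm wide that holds the divider across the box (118 mm free between the ribs of the two walls). Origin: centre of its underside; z up. The inner floor is 4 mm up.
- divider: Loose yellow plastic panel, 6 mm thick (its x), 128 mm wide (its y), 130 mm high (its z), 0.12 kg, at the start standing on edge in the carrier's guides, 74 mm of it above the walls. Origin: centre of its bottom edge.
- divider_top (a point): Middle of the divider's top edge, 130 mm above its bottom edge.
- rack: Dark steel divider rack, fixed, base 130 mm (its x) x 110 mm (its y), 8 mm thick, with two upright slots across it along its y axis, 64 mm apart. The slot on its +x side is full (a fixed white panel, top 108 mm above the counter); the slot on its -x side is empty. Origin: centre of its underside.
- slot (a point): Middle of the floor of the rack's empty slot, 8 mm above the counter. The slot runs along the rack's y axis, 110 mm long and open at both ends, 16 mm wide (x) between walls 6 mm thick that stand 40 mm above this floor; the divider leans a little in it.
- bottle_a: Bystander: small amber bottle, 60 mm in diameter, 130 mm high, loose. Origin: centre of its underside.
- bottle_b: Bystander: a second bottle like bottle_a. Origin: centre of its underside.
- tube_rack: Bystander: white rack of capped sample tubes, 100 mm (x) x 56 mm (y), 90 mm high, loose. Origin: centre of its underside.
- scanner: Bystander: black barcode scanner on a round stand 72 mm in diameter, 145 mm high, loose. Origin: centre of its underside.

How it is judged:
By the outcome, as a careful person would: the job done as asked, in the order asked, and still so for the second after the job is handed in, with the robot touching nothing.
It also fails if it takes over 64 s, if anything falls off the work surface, if the arm or the gripper's body presses on something with over 40 N, if the wrist force passes 120 N, or if a joint passes its speed limit or range.

## Robot

A 6-joint arm with a two-finger parallel gripper is mounted at the origin on the work surface. World frame = base frame: x ahead of the robot, y to its left, z up, the work surface at z = 0. Lengths are in m, angles in rad, forces in N, time in s.
With the tool pointing down it reaches from about 0.275 to 1 m from the base axis. Payload 8.4 kg.
Tool frame: the origin (TCP) lies on the centre line of the jaws, within the pads' length; the fingertips stand 17 mm ahead of it and the grasp point (between the pads) lies 2 mm behind it (bot.tcp_to_tips is the y of the fingertips in the tool frame, in m); y points along the fingers, z is the direction in which the jaws open and shut, and the axes are right-handed (so a half turn about y gives the same grasp; the last joint's range is limited). The gripper opens to 85 mm and grips with 20 to 120 N. Pads are 22 mm wide; open, the fingers measure 114 mm over their backs; the gripper's body (76 mm by 85 mm) begins 54 mm behind the grasp point. The pads swing forward as they close: fully open they stand 13 mm farther back than shut.
Start: joints at [-1.352, 0.353, 1.633, -0, 1.155, -0.002], TCP at [0.137, -0.61, 0.248] pointing down, gripper open.
Joint ranges: [-2.63, 2.63], [-0.92, 2.1], [0.06, 2.66], [-1.3, 4.44], [0, 2.69], [-3.02, 3.02]. Speed limits (rad/s): [2.22, 2.22, 2.79, 3.14, 3.14, 3.14].

## Interface

Orientations are given as a unit quaternion [x, y, z, w].
In Python, from workcell import bot, hand, kinematics, get_obs, vision, hand_in gives the robot as it stands. The module is installed in compiled form; this text tells all that it offers. Calls block until the motion is done:
- bot.reach(position, orientation): joint-space move of the TCP to a pose.
- bot.servo_line(position, ori=None, velocity=0.15): straight line of the TCP; ori=None keeps the orientation; velocity is the mean speed in m/s.
- bot.goto_joints(angles): joint-space move.
- hand.move_gripper(opening, strength=None): finger opening in m; strength is the grip in N (None keeps the last); returns when the fingers have stopped.
- bot.dwell(seconds).
- kinematics.solve_ik(position, orientation): joint angles nearest the present ones, or None.
- get_obs(): the state.
- vision.read_camera(name): name is "scene" or "top"; returns a dict with "frame" (420x560x3 uint8, red, green, blue), "intrinsics" (3x3 intrinsics, pixels), "dist" ([k1, k2, p1, p2, k3] as OpenCV has them; the pictures are not rectified), "view" (4x4, takes a point from world to camera coordinates). Camera axes: x right, y down, z forward; pixel columns grow to the right and rows downward; lengths in m; the calibration is good to about 2 mm. A picture is of the moment at which its call begins. There is no depth.
A pose or a line that the arm cannot do raises bot.IKError and nothing moves.
- hand_in(): hands the job in, once; it reports no verdict.
The state is a dict: "time_s": time; "joint_pos": joint angles; "joint_vel": joint speeds; "joint_efforts": joint torques, N m; "position": TCP position; "orientation": TCP orientation; "wrist_force": force on the tool from outside, world axes, zero at the start; "ft_torque": the same for the moment, N m; "gripper_width": finger opening in m.
Only numpy, scipy, OpenCV 4.12 (cv2) and the standard library are available. Lean on these libraries where they do the work, as an engineer would, in place of code of your own. Each camera call takes 0.05 s, during which the arm holds its last target. There are 200 camera calls.

## Working session

There is one attempt and no reset: what is moved stays moved. The work goes in short steps, each a Python script; the robot and the scene stay as the last script left them, time stands still between calls to the robot, and variables do not carry over. Pictures are saved under pics/ and viewed, about 8 in all and at most 12, crops included, and the job is handed in when it is done.

```bash
mkdir -p pics; python3 - <<'E'
from workcell import *
import cv2, numpy as np
np.set_printoptions(precision=5,suppress=True)
for n in("scene","top"):
    c=vision.read_camera(n); cv2.imwrite(f"pics/{n}0.png",c["frame"][:,:,::-1]); 
    print(n,c["intrinsics"],c["dist"],c["view"],-c["view"][:3,:3].T@c["view"][:3,3])
    np.savez(f"{n}0.npz",**c)
o=get_obs();print(o)
E
```

```text
scene [[467.61262   0.      273.99797]
 [  0.      467.61262 215.51   ]
 [  0.        0.        1.     ]] [-0.15902  0.       0.       0.       0.     ] [[ 0.22389  0.97459  0.00706 -0.12333]
 [ 0.71736 -0.15989 -0.6781  -0.3071 ]
 [-0.65974  0.15688 -0.73493  1.7032 ]
 [ 0.       0.       0.       1.     ]] [ 1.37159 -0.19611  1.04436]
top [[444.96743   0.      278.37835]
 [  0.      444.96743 208.77192]
 [  0.        0.        1.     ]] [-0.05501  0.       0.       0.       0.     ] [[-0.02378 -0.9997   0.00532  0.00111]
 [-0.99356  0.02305 -0.11096  0.56114]
 [ 0.1108  -0.00793 -0.99381  1.09553]
 [ 0.       0.       0.       1.     ]] [ 0.43616 -0.00314  1.151  ]
{'time_s': 0.1, 'joint_pos': array([-1.35239,  0.35359,  1.63407,  0.     ,  1.15522, -0.00237]), 'joint_vel': array([-0.00106, -0.00148, -0.00113,  0.00043, -0.00182, -0.00128]), 'joint_efforts': array([ -0.00111, -60.63555, -34.28201,  -0.00005,   0.004  ,  -0.00002]), 'position': array([ 0.13679, -0.60942,  0.24763]), 'orientation': array([-0.07794,  0.70325, -0.70235,  0.07785]), 'wrist_force': array([-0.22937, -0.38478, -0.91703]), 'ft_torque': array([ 0.02826,  0.0461 , -0.06553]), 'gripper_width': 0.08560182673663252}
```

View pics/scene0.png

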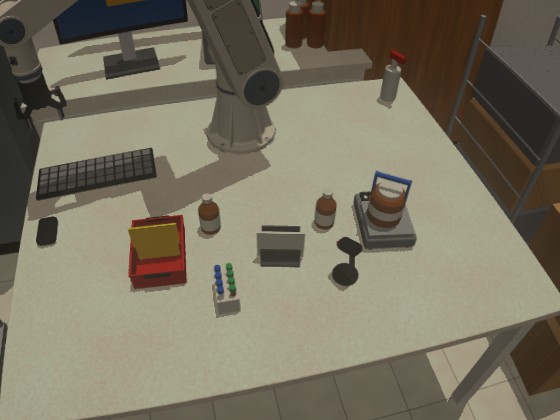

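View pics/top0.png

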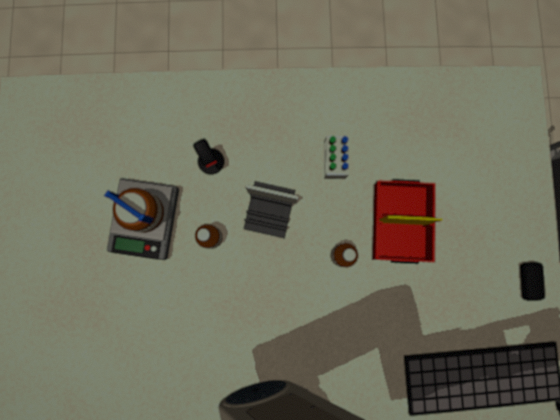

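The scene view shows the carrier and divider at about (158,250), the rack at (281,245) and the canister at (387,205). In the top view they are at (405,220), (270,210) and (135,210). I'll zoom in on both.

```bash
python3 - <<'E'
import cv2, numpy as np
def crop(im,x0,y0,w,h,s):
    c=cv2.resize(im[y0:y0+h,x0:x0+w],None,fx=s,fy=s,interpolation=cv2.INTER_CUBIC)
    c=np.clip(c.astype(float)*1.5,0,255).astype(np.uint8)
    for u in range(-(-x0//10)*10,x0+w,10):
        cv2.line(c,((u-x0)*s,0),((u-x0)*s,6 if u%20 else 12),(255,255,255),1)
        if u%20==0: cv2.putText(c,str(u),((u-x0)*s+2,20),0,.35,(255,0,255),1)
    for v in range(-(-y0//10)*10,y0+h,10):
        cv2.line(c,(0,(v-y0)*s),(6 if v%20 else 12,(v-y0)*s),(255,255,255),1)
        if v%20==0: cv2.putText(c,str(v),(12,(v-y0)*s+4),0,.35,(255,0,255),1)
    return c
t=cv2.imread("pics/top0.png"); s=cv2.imread("pics/scene0.png")
cv2.imwrite("pics/a.png",np.vstack([np.hstack([crop(t,95,170,100,100,4),crop(t,360,170,100,100,4)]),crop(t,230,175,200,50,4)[:, :800]])[:600])
a=np.hstack([crop(s,115,205,80,90,5),crop(s,345,165,80,90,5)])
b=crop(s,250,215,60,60,5)
cv2.imwrite("pics/b.png",a)
cv2.imwrite("pics/c.png",np.hstack([crop(s,248,215,64,60,6),crop(t,238,175,64,70,6)[:360]]))
E
```

```text
(no output)
```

View pics/a.png

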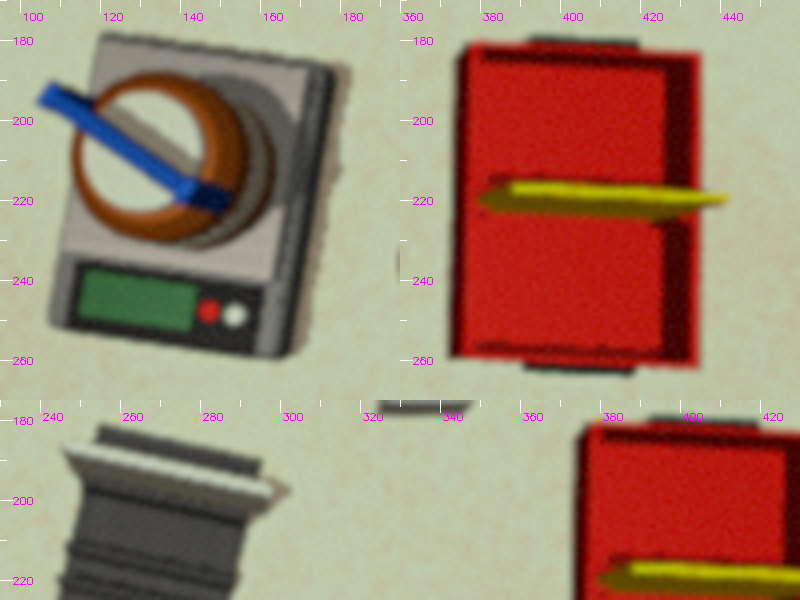

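View pics/b.png

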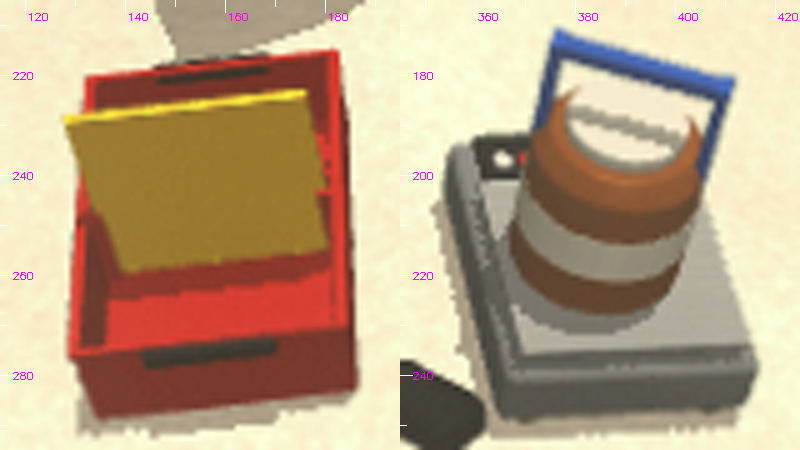

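View pics/c.png

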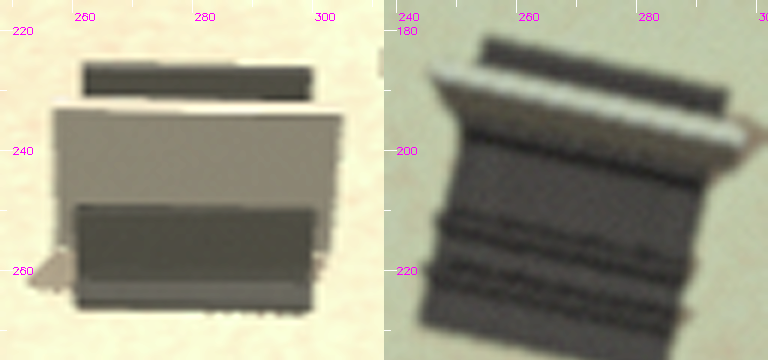

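The crops give sub-pixel corners for the carrier rim, divider top edge, handle bar and white panel. The empty slot is dark, so I'll fit poses from both views and enhance the rack.

```bash
cat > h.py <<'E'
import numpy as np, cv2
from scipy.optimize import least_squares
C={n:np.load(n+"0.npz") for n in("scene","top")}
def proj(n,P):
    c=C[n];V=c["view"]
    return cv2.projectPoints(np.atleast_2d(P).astype(float),cv2.Rodrigues(V[:3,:3])[0],V[:3,3],c["intrinsics"],c["dist"])[0][:,0]
def place(p,L):
    x,y,z,a=p;c,s=np.cos(a),np.sin(a);L=np.atleast_2d(L)
    return np.c_[x+c*L[:,0]-s*L[:,1],y+s*L[:,0]+c*L[:,1],z+L[:,2]]
def fit(obs,p0,fixz=None):   # obs: [(cam,local,uv)]
    def r(p):
        if fixz is not None:p=np.r_[p[:2],fixz,p[2]]
        return np.concatenate([proj(n,place(p,l))[0]-uv for n,l,uv in obs])
    if fixz is not None:p0=[p0[0],p0[1],p0[3]]
    s=least_squares(r,p0,loss="soft_l1");return s.x,r(s.x).reshape(-1,2)
E
python3 - <<'E'
from h import *
np.set_printoptions(precision=4,suppress=True)
X,Y,H=.099,.071,.06
car=[("scene",(-X,-Y,H),(132.4,220.2)),("scene",(-X,Y,H),(182.6,215)),("scene",(X,Y,H),(184.4,270.4)),("scene",(X,-Y,H),(129,275.6)),("scene",(X,-Y,0),(134.4,288.6)),("scene",(X,Y,0),(186.4,282.6)),
("top",(X,Y,H),(377,181.2)),("top",(X,-Y,H),(435,183.7)),("top",(-X,-Y,H),(434.5,262)),("top",(-X,Y,H),(375.2,259.2))]
print("carrier",*fit(car,[.45,-.3,0,0]))
div=[("scene",(0,-.064,0),(128.2,229.2)),("scene",(0,.064,0),(176.2,224)),("top",(0,.064,0),(388,217)),("top",(0,-.064,0),(442,219.7))]
print("divtop",*fit(div,[.45,-.3,.13,0]))
bar=[("scene",(.05,0,0),(376.4,172.2)),("scene",(-.05,0,0),(412,181.4)),("top",(-.05,0,0),(106.4,193.4)),("top",(.05,0,0),(143.5,217))]
print("bar",*fit(bar,[.4,.3,.2,-1]))
wp=[("scene",(0,-.064,0),(256.8,233)),("scene",(0,.064,0),(305.2,234.2)),("top",(0,.064,0),(246.5,186.7)),("top",(0,-.064,0),(298.2,197.5))]
print("whitepanel",*fit(wp,[.45,0,.1,0]))
rk=[("scene",(.065,-.055,0),(260.5,266.5)),("scene",(.065,.055,0),(300.2,267)),("scene",(.046,-.055,.048),(260.5,249.5)),("scene",(.046,.055,.048),(300.7,249.8)),("top",(-.065,.055,.008),(243.7,229.2)),("top",(-.065,-.055,.008),(286,237))]
p,r=fit(rk,[.45,0,0,0]);print("rack",p,r)
for x in(-.046,-.040,-.024,-.018):print(x,proj("top",place(p,[(x,.055,.048),(x,-.055,.048)])).ravel())
t=cv2.imread("pics/top0.png")[172:245,235:305]
c=cv2.resize(t,None,fx=8,fy=8,interpolation=cv2.INTER_CUBIC).astype(float)
c=np.clip((c/255)**.5*255*1.3-60,0,255).astype(np.uint8)
for u in range(240,305,10):cv2.putText(c,str(u),((u-235)*8,10),0,.35,(255,0,255),1);cv2.line(c,((u-235)*8,12),((u-235)*8,20),(255,0,255),1)
for v in range(180,245,10):cv2.putText(c,str(v),(10,(v-172)*8),0,.35,(255,0,255),1);cv2.line(c,(0,(v-172)*8),(8,(v-172)*8),(255,0,255),1)
cv2.imwrite("pics/d.png",c)
E
```

```text
carrier [ 0.5199 -0.3235 -0.0004 -0.0707] [[-0.04   -0.1938]
 [-1.1717 -0.3661]
 [-1.1785 -0.5712]
 [-0.0368  0.3157]
 [-0.3857  0.2533]
 [-0.067   0.3406]
 [-0.0123 -0.9352]
 [-1.811  -0.6464]
 [-2.0432  0.5196]
 [-0.0493  0.8069]]
divtop [ 0.5203 -0.325   0.1317 -0.0743] [[-1.4578 -0.105 ]
 [-0.9697 -0.1103]
 [-1.2665 -0.0966]
 [-0.6336 -0.0316]]
bar [ 0.5567  0.3198  0.2118 -2.1394] [[-2.5671  0.344 ]
 [-1.3827  0.131 ]
 [-2.0343 -0.4297]
 [-0.5145  0.0657]]
whitepanel [ 0.5936  0.0047  0.1033 -0.2375] [[-1.3605  0.3255]
 [-1.3888 -0.2292]
 [-1.5717 -0.4043]
 [-0.7297  0.1216]]
rack [ 0.5651  0.0123  0.0064 -0.1962] [[-0.2572  0.2215]
 [-0.0054 -1.0831]
 [-0.5991  0.9393]
 [-0.0969 -0.1401]
 [-0.483   0.1264]
 [-0.3945 -0.271 ]]
-0.046 [243.4144 220.7133 287.2608 228.3567]
-0.04 [243.8507 218.3319 287.6724 225.967 ]
-0.024 [245.0122 211.9949 288.7676 219.6077]
-0.018 [245.4471 209.6236 289.1773 217.2281]
```

View pics/d.png

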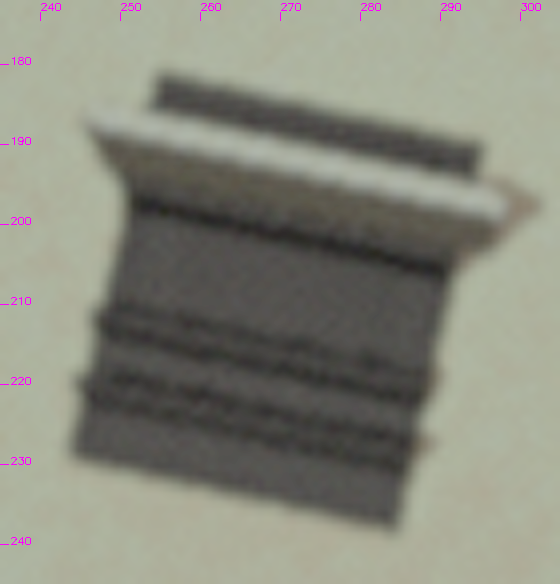

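The enhanced rack view shows the empty slot's two wall tops: left ends at about (247,212) and (244.5,220), right ends at about (289,219) and (288,227). I'll compute the slot from these and from the white panel, then grasp the divider.

```bash
cat >> h.py <<'E'
def ray(n,uv,z):
    c=C[n];V=c["view"];R=V[:3,:3];o=-R.T@V[:3,3]
    q=cv2.undistortPoints(np.array([[uv]],float),c["intrinsics"],c["dist"])[0,0];d=R.T@np.r_[q,1]
    return o+d*(z-o[2])/d[2]
from scipy.spatial.transform import Rotation as Ro
def down(a):  # jaws open along world angle a
    c,s=np.cos(a),np.sin(a);return Ro.from_matrix(np.array([[s,0,c],[-c,0,s],[0,-1,0]])).as_quat()
E
python3 - <<'E'
from h import *
from workcell import *
np.set_printoptions(precision=4,suppress=True)
wp=[("scene",(0,-.064,0),(256.4,232.6)),("scene",(0,.064,0),(304.8,233.8)),("top",(0,.064,0),(246.1,186.3)),("top",(0,-.064,0),(297.8,197.1))]
p,r=fit(wp,[.59,0,.1,-.2],.108);print("wp",p,"slot",p[:2]-.064*np.array([np.cos(p[2]),np.sin(p[2])]))
for uv in((247,212.2),(289,218.9),(244.5,219.7),(288,227)):print(ray("top",uv,.048))
print("mid",ray("top",(267,219.45),.048))
bar=[("scene",(.05,0,0),(376,171.8)),("scene",(-.05,0,0),(411.6,181)),("top",(-.05,0,0),(106,193)),("top",(.05,0,0),(143.1,216.6))]
print("bar",*fit(bar,[.4,.3,.2,-2.1],.208))
print("bar mid top",ray("top",(124.5,204.8),.211),"scene",ray("scene",(393.8,176.4),.205))
for nm,P,a in(("div",(.52,-.325,.25),-.073),("slot",(.53,.02,.3),-.24),("can",(.557,.32,.3),-2.139-np.pi/2),("car",(.52,-.325,.3),-.073)):
    for k in(0,np.pi,np.pi/2,-np.pi/2):print(nm,round(k,2),kinematics.solve_ik(np.array(P),down(a+k)))
E
```

```text
wp [ 0.5946  0.0047 -0.2383] slot [0.5325 0.0198]
[0.5524 0.0664 0.048 ]
[ 0.5332 -0.0378  0.048 ]
[0.5338 0.073  0.048 ]
[ 0.513  -0.0347  0.048 ]
mid [0.5331 0.017  0.048 ]
bar [ 0.5571  0.3215 -2.1406] [[-1.7356  1.8062]
 [-0.6429  1.6164]
 [-1.7283  0.0343]
 [-0.4001  0.481 ]]
bar mid top [0.5571 0.3181 0.211 ] scene [0.5487 0.3295 0.205 ]
div 0 [-0.561   0.3332  1.658  -0.      1.1504 -0.488 ]
div 3.14 [-0.561   0.3332  1.658  -0.      1.1504  2.6535]
div 1.57 [-0.561   0.3332  1.658  -0.      1.1504 -2.0588]
div -1.57 [-0.561   0.3332  1.658  -0.      1.1504  1.0828]
slot 0 [ 0.0349  0.1567  1.7754 -0.      1.2095  0.2749]
slot 3.14 [ 0.0349  0.1567  1.7754 -0.      1.2095 -2.8667]
slot 1.57 [ 0.0349  0.1567  1.7754 -0.      1.2095 -1.2959]
slot -1.57 [ 0.0349  0.1567  1.7754 -0.      1.2095  1.8457]
can 0 [ 0.5191  0.3381  1.5377 -0.      1.2658 -2.0543]
can 3.14 [0.5191 0.3381 1.5377 0.     1.2658 1.0873]
can 1.57 [ 0.5191  0.3381  1.5377 -0.      1.2658  2.6581]
can -1.57 [ 0.5191  0.3381  1.5377 -0.      1.2658 -0.4835]
car 0 [-0.561   0.2912  1.6029 -0.      1.2475 -0.488 ]
car 3.14 [-0.561   0.2912  1.6029 -0.      1.2475  2.6535]
car 1.57 [-0.561   0.2912  1.6029 -0.      1.2475 -2.0588]
car -1.57 [-0.561   0.2912  1.6029  0.      1.2475  1.0828]
```

The slot is at about (0.532, 0.019) with yaw −0.24, and the two estimates agree to about 2 mm. Now I'll grasp the divider.

```bash
python3 - <<'E'
from h import *
from workcell import *
np.set_printoptions(precision=4,suppress=True)
def st(t):o=get_obs();print(t,round(o["time_s"],2),o["position"],o["wrist_force"],o["ft_torque"],round(o["gripper_width"],4))
q=down(-.073)
bot.reach(np.array([.52,-.3245,.20]),q);hand.move_gripper(.05,40);st("above")
bot.servo_line(np.array([.52,-.3245,.114]),velocity=.1);st("down")
hand.move_gripper(0.0,40);st("closed")
bot.servo_line(np.array([.52,-.3245,.125]),velocity=.05);st("lift a bit")
E
```

```text
above 2.29 [ 0.5199 -0.3247  0.2   ] [1.0135 0.1976 0.9035] [0.0012 0.0377 0.0381] 0.0503
down 3.3 [ 0.5204 -0.3248  0.1146] [ 0.8197 -0.4223  0.6381] [-0.0317  0.008   0.0345] 0.0497
closed 3.77 [ 0.5203 -0.3247  0.1145] [0.281  0.217  3.4398] [0.0505 0.0479 0.0004] 0.0058
lift a bit 4.13 [ 0.5201 -0.3246  0.1253] [ 0.8098  0.0465 -0.6034] [ 0.0371  0.0012 -0.0003] 0.0054
```

```bash
python3 - <<'E'
from h import *
from workcell import *
np.set_printoptions(precision=4,suppress=True)
def st(t):o=get_obs();print(t,round(o["time_s"],2),o["position"],o["wrist_force"],o["ft_torque"],round(o["gripper_width"],4))
bot.servo_line(np.array([.52,-.3245,.29]),velocity=.12);st("up")
bot.servo_line(np.array([.532,.019,.29]),down(-.24),velocity=.2);st("over")
bot.servo_line(np.array([.532,.019,.175]),velocity=.15);st("above slot")  # bottom ~0.065
bot.dwell(.3)
ims=[]
for n,(x0,y0) in(("scene",(215,150)),("top",(215,130))):
    c=vision.read_camera(n);f=c["frame"][:,:,::-1];cv2.imwrite(f"pics/{n}1.png",f)
    ims.append(np.clip(cv2.resize(f[y0:y0+130,x0:x0+100],None,fx=4,fy=4,interpolation=cv2.INTER_CUBIC)*1.5,0,255))
cv2.imwrite("pics/e.png",np.hstack(ims))
E
```

```text
up 5.66 [ 0.5197 -0.3243  0.2891] [-0.4826  0.0986 -1.4253] [-0.001  -0.0071 -0.0138] 0.0054
over 7.53 [0.532  0.0184 0.29  ] [ 0.5962 -0.2281 -0.7147] [-0.0001 -0.0343  0.0178] 0.0059
above slot 8.44 [0.5326 0.0189 0.1757] [-0.3139 -0.3328 -0.9067] [ 0.0168  0.0195 -0.0186] 0.0054[ WARN:0@7.626] global loadsave.cpp:1063 imwrite_ Unsupported depth image for selected encoder is fallbacked to CV_8U.
```

View pics/e.png

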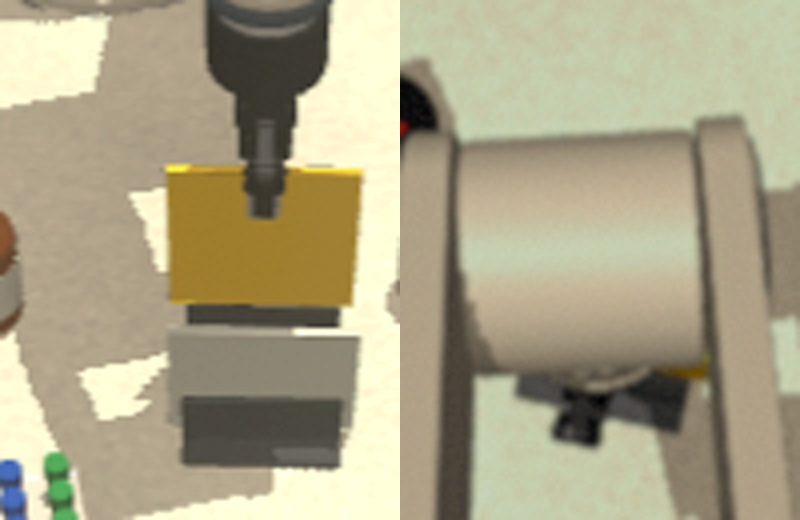

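The divider hangs parallel to the white panel and is laterally centred over the slot: divider bottom at crop columns 168–352, rack walls at 187–340. I'll insert it while watching the forces.

```bash
python3 - <<'E'
from h import *
from workcell import *
np.set_printoptions(precision=4,suppress=True)
def st(t):
    o=get_obs();print(t,round(o["time_s"],2),o["position"],o["wrist_force"],o["ft_torque"],round(o["gripper_width"],4));return o
ok=True
for z in(.160,.155,.150,.145,.135,.125,.121,.119,.117):
    bot.servo_line(np.array([.532,.019,z]),velocity=.05);o=st(z)
    f=o["wrist_force"]
    if np.linalg.norm(f)>6:print("contact");break
E
```

```text
0.16 9.29 [0.5317 0.019  0.1595] [ 0.2491  0.0028 -0.9703] [ 0.0031 -0.0211  0.0023] 0.0053
0.155 9.54 [0.5318 0.019  0.1547] [-0.5268  0.0301 -1.7257] [-0.0366  0.0324  0.0046] 0.0055
0.15 9.79 [0.5317 0.019  0.1497] [-0.4203  0.535  -1.428 ] [-0.0201 -0.0249 -0.0026] 0.0053
0.145 10.04 [0.5317 0.019  0.1446] [-0.1142  0.2679 -2.1623] [ 0.0439 -0.0489  0.0391] 0.0055
0.135 10.39 [0.5317 0.019  0.1345] [-0.1925  0.2029 -1.3273] [-0.0246  0.0582 -0.0001] 0.0055
0.125 10.74 [0.5317 0.019  0.1246] [-0.8477 -0.6202 -1.2314] [ 0.0072 -0.0445  0.0394] 0.0056
0.121 10.99 [0.5319 0.019  0.1208] [ 0.9367 -0.281  -1.3065] [-0.0164 -0.0166  0.0093] 0.0055
0.119 11.24 [0.532  0.019  0.1189] [ 0.1582  0.2756 -1.2731] [ 0.0069 -0.0411 -0.0026] 0.0061
0.117 11.49 [0.5327 0.019  0.1184] [-3.7373 -0.5324 14.1223] [-0.0865  0.7617 -0.0124] 0.0053
contact
```

It seated on the floor at the expected height. Next I'll release, retract, and check while moving on to the canister.

```bash
python3 - <<'E'
from h import *
from workcell import *
np.set_printoptions(precision=4,suppress=True)
def st(t):
    o=get_obs();print(t,round(o["time_s"],2),o["position"],o["wrist_force"],round(o["gripper_width"],4));return o
bot.servo_line(np.array([.532,.019,.1185]),velocity=.05);st("relax")
hand.move_gripper(.04,40);st("open")
bot.servo_line(np.array([.532,.019,.30]),velocity=.15);st("up")
bot.reach(np.array([.557,.320,.30]),down(-2.14+np.pi/2));hand.move_gripper(.07);st("over can")
bot.dwell(.3)
ims=[]
for n,(x0,y0) in(("scene",(240,150)),("top",(220,150)),("scene",(325,100)),("top",(80,140))):
    c=vision.read_camera(n);f=c["frame"][:,:,::-1]
    ims.append(np.clip(cv2.resize(f[y0:y0+100,x0:x0+130],None,fx=3,fy=3,interpolation=cv2.INTER_CUBIC)*1.5,0,255).astype(np.uint8))
cv2.imwrite("pics/f.png",np.vstack([np.hstack(ims[:2]),np.hstack(ims[2:])]))
E
```

```text
relax 11.74 [0.532  0.019  0.1185] [ 0.0839  0.449  -0.8476] 0.0057
open 12.17 [0.532  0.019  0.1185] [-0.2623 -0.2677 -0.018 ] 0.04
up 13.53 [0.5315 0.019  0.2991] [ 0.6745  0.1479 -0.4355] 0.0398
over can 15.08 [0.5572 0.3195 0.3002] [-1.1566 -0.0038  0.2219] 0.0705
```

View pics/f.png

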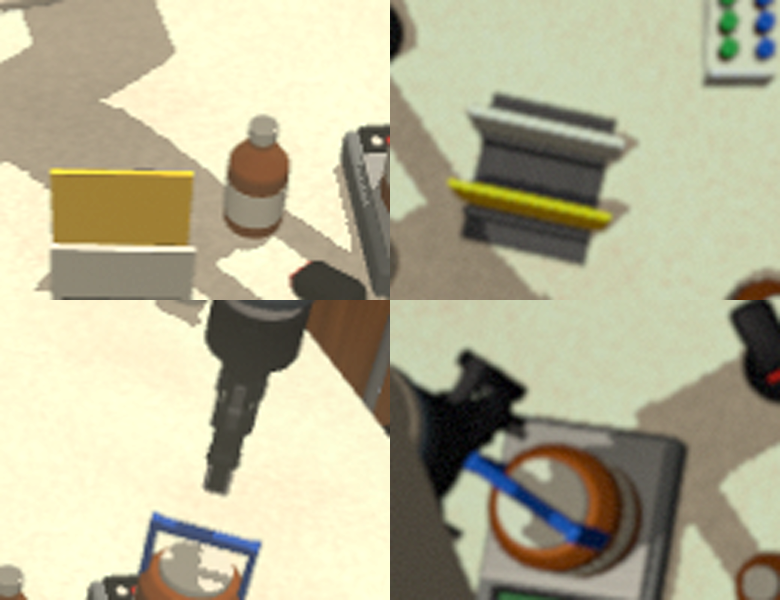

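The divider stands in the slot, centred and parallel to the panel (crop (450,182)–(610,220) in the top view). The jaws are square to the handle bar. I'll descend and close in steps, using force to centre.

```bash
python3 - <<'E'
from h import *
from workcell import *
np.set_printoptions(precision=4,suppress=True)
a=-2.14+np.pi/2; j=np.array([np.cos(a),np.sin(a),0])
def st(t):
    o=get_obs();print(t,round(o["time_s"],2),o["position"],o["wrist_force"],"jaw",round(o["wrist_force"]@j,2),round(o["gripper_width"],4));return o
p=np.array([.557,.320,.203])
for z in(.24,.203):
    bot.servo_line(np.r_[p[:2],z],velocity=.08);o=st(z)
    if np.linalg.norm(o["wrist_force"])>5:print("contact");raise SystemExit
for w in(.05,.04,.034,.029,.025):
    hand.move_gripper(w,20);o=st(w)
    if abs(o["wrist_force"]@j)>1.8:print("side contact");break
c=vision.read_camera("scene")["frame"][:,:,::-1];d=vision.read_camera("top")["frame"][:,:,::-1]
g=lambda f,x,y:np.clip(cv2.resize(f[y:y+80,x:x+80],None,fx=5,fy=5,interpolation=cv2.INTER_CUBIC)*1.5,0,255).astype(np.uint8)
cv2.imwrite("pics/g.png",np.hstack([g(c,350,145),g(d,90,165)]))
E
```

```text
0.24 16.48 [0.5573 0.3202 0.2404] [ 0.5147 -0.0116 -0.4998] jaw 0.44 0.0701
0.203 17.09 [0.557  0.32   0.2027] [-0.958  -0.7312  0.3013] jaw -0.41 0.0698
0.05 17.43 [0.5571 0.3201 0.2034] [ 0.199  -0.42   -0.6181] jaw 0.39 0.05
0.04 17.68 [0.557  0.32   0.2031] [0.3344 0.2501 0.2559] jaw 0.15 0.0401
0.034 17.92 [0.557 0.32  0.203] [-0.2648  0.3165  0.516 ] jaw -0.39 0.0339
0.029 18.14 [0.557 0.32  0.203] [-0.9254 -0.1525 -0.3039] jaw -0.7 0.0289
0.025 18.36 [0.557 0.32  0.203] [-0.3328 -0.5832  0.7318] jaw 0.03 0.0249
```

View pics/g.png

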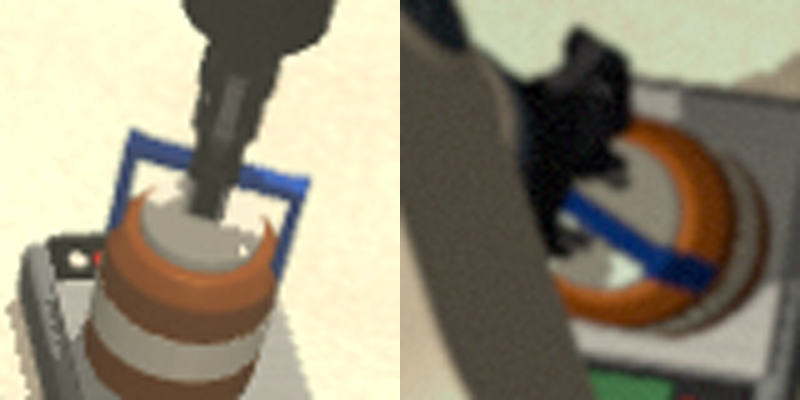

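The fingers straddle the bar near its middle. I'll finish closing and lift a little.

```bash
python3 - <<'E'
from h import *
from workcell import *
np.set_printoptions(precision=4,suppress=True)
a=-2.14+np.pi/2; j=np.array([np.cos(a),np.sin(a),0])
def st(t):
    o=get_obs();print(t,round(o["time_s"],2),o["position"],o["wrist_force"],o["ft_torque"],"jaw",round(o["wrist_force"]@j,2),round(o["gripper_width"],4));return o
p=np.array([.557,.320,.203])
for w in(.021,.018,.016,.014):
    hand.move_gripper(w,20);f=st(w)["wrist_force"]@j
    if abs(f)>1.8: p=p+j*np.sign(f)*.002; bot.servo_line(p,velocity=.05);st("shift")
hand.move_gripper(0,80);st("grip")
bot.servo_line(p+[0,0,.02],velocity=.05);bot.dwell(.2);st("lift")
E
```

```text
0.021 18.68 [0.557 0.32  0.203] [-0.5195 -0.9206 -0.1069] [ 0.017  -0.0135 -0.0664] jaw 0.06 0.0209
0.018 18.89 [0.557 0.32  0.203] [ 0.1558 -0.0479 -0.6765] [ 0.0499  0.0307 -0.0309] jaw 0.16 0.0178
0.016 19.11 [0.5567 0.3202 0.203 ] [-2.6467  1.5468  0.4985] [0.2044 0.3027 0.0185] jaw -3.06 0.016
shift 19.36 [0.5554 0.321  0.203 ] [0.5188 0.5959 0.3836] [ 0.03    0.0156 -0.0225] jaw 0.12 0.0162
0.014 19.57 [0.5554 0.321  0.203 ] [ 1.2195  0.1146 -1.136 ] [-0.0171 -0.0216 -0.0379] jaw 0.97 0.014
grip 19.79 [0.5555 0.3211 0.2032] [-0.2565  0.5278  1.7322] [ 0.0444  0.0164 -0.0253] jaw -0.5 0.01
lift 20.54 [0.5551 0.3209 0.2226] [-0.5919 -0.2123 -6.9478] [-0.0278 -0.0079  0.0356] jaw -0.38 0.0104
```

Lifted cleanly: about 0.7 kg, with almost no moment, so it hangs centred. Now I'll carry it over the carrier.

```bash
python3 - <<'E'
from h import *
from workcell import *
np.set_printoptions(precision=4,suppress=True)
def st(t):
    o=get_obs();print(t,round(o["time_s"],2),o["position"],o["wrist_force"],o["ft_torque"],round(o["gripper_width"],4));return o
bot.servo_line(np.array([.5554,.321,.345]),velocity=.1);st("up")
bot.servo_line(np.array([.55,-.3257,.345]),velocity=.17);st("over")
bot.servo_line(np.array([.55,-.3257,.235]),velocity=.1);bot.dwell(.4);st("above carrier")
c=vision.read_camera("scene")["frame"][:,:,::-1];d=vision.read_camera("top")["frame"][:,:,::-1]
g=lambda f,x,y:np.clip(cv2.resize(f[y:y+100,x:x+100],None,fx=4,fy=4,interpolation=cv2.INTER_CUBIC)*1.5,0,255).astype(np.uint8)
cv2.imwrite("pics/i.png",np.hstack([g(c,105,195),g(d,360,170)]))
E
```

```text
up 21.91 [0.5551 0.3208 0.3441] [-1.1728 -0.3168 -6.3029] [-0.0135  0.0178  0.0072] 0.0109
over 25.87 [ 0.5501 -0.3254  0.3451] [ 0.2182  0.4948 -6.6933] [-0.0212  0.0195 -0.0035] 0.0108
above carrier 27.52 [ 0.55   -0.3257  0.2352] [-0.3383 -0.0522 -7.0652] [ 0.0511  0.0552 -0.0104] 0.0106
```

View pics/i.png

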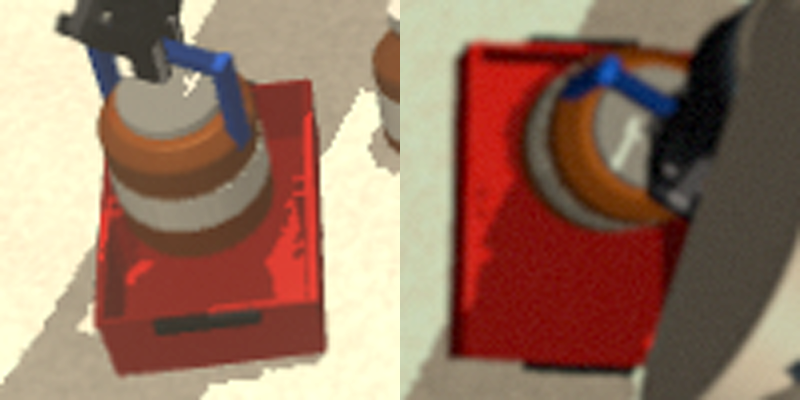

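The canister hangs upright inside the carrier outline. Scene view: band at columns 132–173, bottom row about 259. Top view: left edge about 391, lowest row about 227. I'll compare these with a projected model to catch any grip offset.

```bash
python3 - <<'E'
from h import *
th=np.linspace(0,2*np.pi,60)
def ext(n,z):
    P=np.c_[.55+.05*np.cos(th),-.3257+.05*np.sin(th),0*th+z];q=proj(n,P);return q.min(0).round(1),q.max(0).round(1)
b=.092
print("scene band",ext("scene",b+.04),"bottom",ext("scene",b));print("top bottom",ext("top",b),"band",ext("top",b+.04),"shoulder",ext("top",b+.085))
E
```

```text
scene band (array([132. , 220.5]), array([170.5, 250.1])) bottom (array([135.2, 230.4]), array([172.9, 259.8]))
top bottom (array([388.1, 187. ]), array([429.1, 228.2])) band (array([392.4, 184.3]), array([435., 227.])) shoulder (array([397.7, 181. ]), array([442.1, 225.6]))
```

The model agrees to about 1–2 px, so the position is good. I'll lower it gently with force checks.

```bash
python3 - <<'E'
from h import *
from workcell import *
np.set_printoptions(precision=4,suppress=True)
def st(t):
    o=get_obs();print(t,round(o["time_s"],2),o["position"],o["wrist_force"],o["ft_torque"],round(o["gripper_width"],4));return o
P=lambda z:np.array([.55,-.3257,z])
for z,v in((.20,.08),(.175,.06),(.158,.05),(.153,.03),(.150,.02),(.149,.02),(.148,.02),(.147,.02),(.146,.02),(.145,.02),(.144,.02)):
    bot.servo_line(P(z),velocity=v);o=st(z);f=o["wrist_force"]
    if f[2]>-3 or np.hypot(*f[:2])>5:print("contact");break
E
```

```text
0.2 28.2 [ 0.5499 -0.3256  0.1995] [-0.2813  0.086  -6.448 ] [-0.0378 -0.0701  0.004 ] 0.0105
0.175 28.77 [ 0.5499 -0.3257  0.1747] [-0.1826 -0.8442 -5.7227] [ 0.0196  0.029  -0.0405] 0.0102
0.158 29.26 [ 0.5498 -0.3256  0.1576] [ 0.5235 -0.2696 -6.4337] [ 0.0157 -0.0035 -0.0033] 0.0101
0.153 29.57 [ 0.5499 -0.3256  0.1528] [ 0.1935 -0.3536 -5.4551] [-0.0078  0.0077  0.0125] 0.0102
0.15 29.88 [ 0.5499 -0.3256  0.1499] [ 1.0863  0.633  -6.621 ] [ 0.0016 -0.0359  0.0154] 0.0107
0.149 30.12 [ 0.5499 -0.3257  0.1489] [-0.387   0.2033 -7.3356] [ 0.0285  0.0281 -0.0694] 0.0106
0.148 30.38 [ 0.55   -0.3257  0.1479] [ 0.6649  0.4196 -7.2058] [ 0.0345  0.0217 -0.0197] 0.0106
0.147 30.62 [ 0.5501 -0.3259  0.1472] [-0.5495  0.9922 -5.0431] [-0.0723  0.0653  0.0196] 0.0105
0.146 30.88 [ 0.5503 -0.326   0.1472] [-3.3322  1.862   5.7628] [ 0.2238  0.5491 -0.0337] 0.0103
contact
```

It landed at exactly the expected height of 0.147. Next: release, retract, check.

```bash
python3 - <<'E'
from h import *
from workcell import *
np.set_printoptions(precision=4,suppress=True)
def st(t):
    o=get_obs();print(t,round(o["time_s"],2),o["position"],o["wrist_force"],round(o["gripper_width"],4));return o
P=lambda z:np.array([.55,-.3257,z])
bot.servo_line(P(.1466),velocity=.02);st("relax")
for w in(.014,.02,.045):hand.move_gripper(w,20);st(w)
bot.servo_line(P(.20),velocity=.06);st("up");bot.servo_line(P(.33),velocity=.15)
bot.reach(np.array([.137,-.61,.30]),down(-1.352+np.pi/2) if False else get_obs()["orientation"]);bot.dwell(.3);st("away")
c=vision.read_camera("scene")["frame"][:,:,::-1];d=vision.read_camera("top")["frame"][:,:,::-1]
g=lambda f,x,y,w,h:np.clip(cv2.resize(f[y:y+h,x:x+w],None,fx=2,fy=2,interpolation=cv2.INTER_CUBIC)*1.4,0,255).astype(np.uint8)
cv2.imwrite("pics/j.png",np.vstack([g(c,100,160,350,155),g(d,100,125,350,145)]))
E
```

```text
relax 31.12 [ 0.5502 -0.3259  0.1472] [-2.2675  0.379   5.3718] 0.0106
0.014 31.34 [ 0.5503 -0.3258  0.1466] [ 0.277   1.0899 -0.2567] 0.0139
0.02 31.57 [ 0.5501 -0.3257  0.1465] [ 0.8421 -0.0102 -0.2547] 0.0196
0.045 31.94 [ 0.55   -0.3257  0.1466] [-0.1649  0.4057 -0.2802] 0.0446
up 32.98 [ 0.5498 -0.3255  0.1995] [-0.5707  0.51   -0.8214] 0.045
away 36.12 [ 0.1375 -0.6099  0.3   ] [ 0.3751  1.0967 -0.0574] 0.0451
```

View pics/j.png

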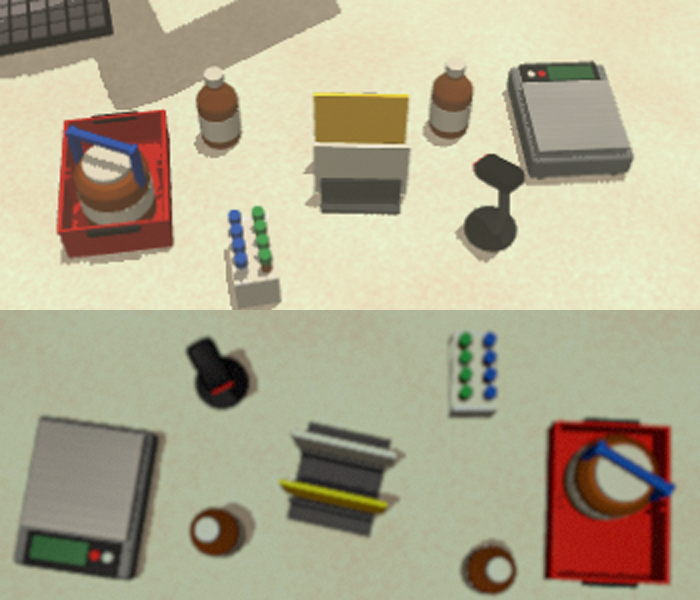

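The final view shows the canister upright in the carrier, the divider in the rack's slot, and the bystanders where they started. I'm handing in.

```bash
python3 -c "
from workcell import *
print(hand_in())"
```

```text
the job is handed in; nothing more can be done
None
```

I moved the divider into the empty rack slot first, then the canister into the carrier, and handed the job in at about 36 s on the robot's clock (limit 64 s).

- **Divider:** I slid it up out of the carrier and lowered it into the slot until it touched the floor at the expected height (about 14 N contact), then let go. In the last pictures it stands in the slot, roughly centred and parallel to the white panel.
- **Canister:** I centred the jaws on the handle by force, then lifted it; it weighs about 0.7 kg and hung level. I set it on the carrier floor at the expected height, with a net upward push of about 6 N, and released it only once it stood. In the last pictures it is upright inside the carrier, toward the far end.
- **Bystanders:** both bottles, the tube rack and the scanner look unmoved, by eye only. The gripper ended clear of everything, and no reading I took came near a force limit.
- **Measurements that disagreed:** estimates of the slot's yaw ranged from −0.19 to −0.25 rad; I used −0.24 and the divider went in without side contact. Single-view estimates of the handle differed by about 14 mm, because of the assumed height, so I closed on it in small steps with one 2 mm shift. The cameras also showed a consistent sideways offset of about 1 px, which mostly cancels between the two views.

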